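# Close and latch a two-part mould box

## Robot

A 6-joint arm with a two-finger parallel gripper is mounted at the origin on the work surface. World frame = base frame: x ahead of the robot, y to its left, z up, the work surface at z = 0. Lengths are in m, angles in rad, forces in N, time in s.
With the tool pointing down it reaches from about 0.3 to 1 m from the base axis. Payload 5.1 kg.
Tool frame: the origin (TCP) lies at the very end of the fingers, on their centre line; the grasp point (between the pads) lies 19 mm behind it; z points along the fingers, y is the line along which they close (so a half turn about z gives the same grasp; the last joint's range is limited). The gripper opens to 95 mm and grips with 3 to 60 N. Pads are 20 mm wide; open, the fingers measure 119 mm over their backs; the gripper's body (75 mm by 180 mm) begins 59 mm behind the grasp point.
Start: joints at [1.228, 0.124, 1.65, -0, 1.367, -0.083], TCP at [0.167, 0.628, 0.189] pointing down, gripper open.
Joint ranges: [-2.61, 2.61], [-1.02, 2.33], [0.03, 2.71], [-1.35, 4.49], [0.32, 2.68], [-2.91, 2.91]. Speed limits (rad/s): [2.57, 2.57, 3.14, 3.14, 3.14, 3.14].

## Interface

Orientations are given as a rotation vector (axis times angle).
In Python, from rig import * gives the robot as it stands.
- The arm moves only by the shell command python3 -m inch 'ROWS'. ROWS is JSON, a list of rows, each an object of numbers: "x", "y", "z": the shift along the tool's x, y, z as a fraction of full scale; "yaw": the turn about the tool's z as a fraction of full scale; "grip": the opening, from 0 (shut) to 1 (fully open). In form: [{"x": .., "y": .., "z": .., "yaw": .., "grip": ..}, ...]. A call has exactly 8 rows; each row is the pose to reach, as a shift and turn from the pose commanded when the call began, along the tool's axes at that moment; what a row does not reach only later rows make up. Full scale, the value 1, is 0.25 m for a shift and pi/2 rad for a turn. A row lasts 1/10 s, in which the tool goes at most 50 mm and 8.59 degrees, less where a joint would pass 70% of its speed; a pose out of reach is approached as far as the arm can. A call with a number of a shift or a turn outside -1 to 1 is refused whole. A call with a gripper value outside its range is refused whole. The fingers move at their own pace and stop on an object; the grip force is fixed at half the most. Time passes only in rows, so rows that repeat a pose let the fingers close, or fill a call up. It gives the time, the measured TCP pose, the force, the opening and the grip force at its end, in the units of the state.
- get_obs(): the state, without advancing time (a new reading comes with each control period).
- read_camera(name): name is "side" or "top" or "wrist"; returns a dict with "color" (400x640x3 uint8, red, green, blue), "depth" (400x640 float32, m along the optical axis (not along the pixel's ray), 0 where there is no reading), "camera_matrix" (3x3 intrinsics, pixels), "world_to_cam" (4x4, takes a point from world to camera coordinates); the wrist camera has in their place "T_tool_cam" (4x4, takes a point from camera to tool coordinates, whose origin is the TCP and whose axes are the flange's). Camera axes: x right, y down, z forward; pixel columns grow to the right and rows downward; lengths in m; the calibration is good to about 2 mm. A picture is of the moment at which its call begins: read the wrist's pose just before it.
- job_done(): hands the job in; it is judged then, once.
Trained networks look in the newest picture that a camera, given by its name, has taken for a name from the list of things; names that differ only in an ending like _2 or _b are one class to them, and where a whole thing is asked for, a point or a joint stands for the part that bears it (a point fixed in the world has none). Each returns a list of dicts, best first, with "confidence" (0 to 1); they miss things now and then, are a little off and sometimes report something else, mostly with a low value. They report only what shows in the picture. A call takes as long as a camera call.
- spot_in(label, camera): "box" ([left, top, right, bottom] in pixels, round what is visible of it).
- trace(label, camera): "pixels" (400x640 bool, what is visible of it) and "box" ([left, top, right, bottom] in pixels, round what is visible of it).
The state is a dict: "clock": time; "qpos": joint angles; "joint_velocities": joint speeds; "joint_efforts": joint torques, N m; "tcp_pos": TCP position; "tool_rot": TCP orientation; "contact_force": force on the tool from outside, world axes, zero at the start; "wrist_torque": the same for the moment, N m; "finger_gap": finger opening in m; "grasp_force": force on a finger pad.
Only numpy, scipy, OpenCV 4.12 (cv2) and the standard library are available. Lean on these libraries where they do the work, as an engineer would, in place of code of your own. Each camera call takes 0.05 s, during which the arm holds its last target. There are 200 camera calls.

## Task

Close the two-part casting mould on the bench: slide its loose half right up against the fixed half, then swing the latch's wire loop over so that its cross bar drops behind the keeper hook, and only then push the latch lever over and down until it snaps flat past centre and stays there, holding the halves tight. Do not knock over or shift the tape roll, the mixing cup or the sanding block that stand around the mould.

Things in the scene. Friction and masses are not known exactly. Their poses are not given: they have to be found in the camera images.
- mould: The mould fixture: plywood board 340 x 170 x 12 mm fixed to the bench, with two grey-painted metal blocks. Origin on the bench (the board's underside) below the parting plane, midway across. Its x axis runs level from the fixed half and latch (-x) to the sliding half and keeper (+x); z is up. The latch is on the centre line y = 0 and all of it moves in the x-z plane.
- fixed_top (a point): Middle of the top edge of the fixed half's outer end, 52 mm above the bench. The fixed half fills x -100 to 0, y -60 to 60, z 12 to 52 mm in the mould frame. Two low rails, tops 28 mm above the bench, at y = +-67 mm guide the sliding half from x -5 to 195 mm.
- half (a joint): Opening of the mould, m: 0 = sliding half against the fixed half, up to 0.07 apart along the mould's x. The half stays where it is left; pushing it takes about 2 N and more if fast.
- end_face (a point): Centre of the sliding half's outer end face (it faces the mould's +x), 32 mm above the bench. The sliding half is a grey metal block 90 (x) x 120 (y) x 40 (z) mm, top 52 mm above the bench; push it here towards the mould's -x.
- keeper (a point): Where the middle of the loop's cross bar sits when hooked: on the sliding half, 66 mm above the bench, 40 mm from its parting face. Axes as the mould. The steel keeper post, 30 mm wide, stands just on the -x side of this point. The flat step under the bar (63 mm above the bench) goes on 31 mm in +x.
- nose (a point): Top of the tip of the keeper's nose, 76 mm above the bench: a 5 mm thick lip on the post, overhanging 5 mm towards +x. The loop's cross bar must drop on the +x side of it, onto the step; the lever then draws the bar in under the nose. With the mould shut and the lever fully open the loop clears it by about 10 mm.
- pivot (a point): Lever hinge axis (along the mould's y), fixed at x -45, z 72 mm in the mould frame.
- lever (a joint): Lever angle, rad: 0 = shut, lying level and pointing to the mould's -x from the pivot; pi/2 = straight up; 2.05 = fully open, leaning towards the keeper. Stiff: stays where left. With the loop hooked it must be pushed past dead centre (about 0.26); then the spring pulls it to 0. Takes 2 to 3 N near its tip.
- lever_tip (a point): Free end of the steel lever, a flat bar 85 mm long from the pivot, 30 mm wide, 8 mm thick (this point is at mid thickness).
- bar (a point): Middle of the loop's cross bar (along the mould's y): round steel wire 6 mm thick, 52 mm between the loop's side wires. The loop starts tipped back, leaning to the mould's -x at about 45 degrees, the bar about 160 mm above the bench; pushed up past its top towards +x it falls over to the keeper's side by itself.
- axle (a point): The loop's axle on the lever, 18 mm from the pivot, 11 degrees ahead of the lever in the shutting sense. The loop swings freely here, is 99 mm from axle to bar, straddles the lever and clears its tip; the bar falls back if not pushed past straight above the axle. The loop is sprung and stretches about 3.5 mm when the latch is shut.
- tape: Bystander: roll of masking tape lying flat, 100 mm across, 24 mm high, origin at the centre of its underside.
- mixcup: Bystander: white mixing cup 72 mm across, 85 mm high, origin at the centre of its underside.
- sander: Bystander: cork sanding block 110 x 60 x 35 mm, origin at the centre of its underside.

How it is judged:
On the way, in this order (a step that is already met when the one before it is completed fails the run):
1. the sliding half is pushed up against the fixed half (within 5 mm) (value of joint half below 0.005 m), for 0.2 s.
2. the loop's cross bar lies behind the keeper hook, below its nose (x of bar in the frame of keeper between -0.004 and 0.03 m and z of bar in the frame of keeper between -0.006 and 0.0045 m), for 0.2 s.
3. the lever is pushed down past centre with the loop hooked (all of step 2 and value of joint lever below 0.12 rad), for 0.2 s.
At the end, for the whole second after the job is handed in: The mould is shut (gap under 2 mm), the lever lies shut past centre (under 0.12 rad) and still, and the loop's cross bar is in its seat behind the keeper hook (within about 5 mm along x and in height) (value of joint half below 0.002 m and value of joint lever below 0.12 rad and x of bar in the frame of keeper between -0.004 and 0.005 m and z of bar in the frame of keeper between -0.006 and 0.0045 m and velocity of joint lever between -0.1 and 0.1 rad/s); the robot touches nothing.
It fails at once if the tape roll is shifted by more than 30 mm or tipped over (distance of tape from where it was at the start of the episode above 0.03 m or angle between tape's own z axis and vertical above 0.5 rad).
It fails at once if the mixing cup is shifted by more than 30 mm or tipped over (distance of mixcup from where it was at the start of the episode above 0.03 m or angle between mixcup's own z axis and vertical above 0.5 rad).
It fails at once if the sanding block is shifted by more than 30 mm or tipped over (distance of sander from where it was at the start of the episode above 0.03 m or angle between sander's own z axis and vertical above 0.5 rad).
It also fails if it takes over 64 s, if anything falls off the work surface, if the arm or the gripper's body presses on something with over 40 N, if the wrist force passes 120 N, or if a joint passes its speed limit or range.

## Working session

There is one attempt and no reset: what is moved stays moved. The work goes in short steps, Python scripts to look and compute and a shell command to move; the robot and the scene stay as the last step left them, time stands still between calls to the robot, and variables do not carry over. Pictures are saved under pics/ and viewed, at most 10 in all, crops included, and the job is handed in when it is done.

```bash
mkdir -p pics; ls; cat > h.py <<'E'
from rig import *
import numpy as np, cv2
from scipy.spatial.transform import Rotation as R
def cam(n):
    o=get_obs(); c=read_camera(n)
    if n=="wrist":
        T=np.eye(4);T[:3,:3]=R.from_rotvec(o["tool_rot"]).as_matrix();T[:3,3]=o["tcp_pos"]
        c["cw"]=T@c["T_tool_cam"]
    else: c["cw"]=np.linalg.inv(c["world_to_cam"])
    return c
def cloud(c,mask=None):
    d=c["depth"];K=c["camera_matrix"]
    m=(d>0) if mask is None else (mask&(d>0))
    v,u=np.nonzero(m);z=d[v,u]
    p=np.c_[(u-K[0,2])/K[0,0]*z,(v-K[1,2])/K[1,1]*z,z]
    return p@c["cw"][:3,:3].T+c["cw"][:3,3]
def save(c,n): cv2.imwrite("pics/"+n,c["color"][:,:,::-1])
E
python3 - <<'E'
from h import *
o=get_obs();print(o["clock"],o["tcp_pos"],R.from_rotvec(o["tool_rot"]).as_matrix().round(3))
ims=[]
for n in("side","top"):
    c=cam(n);save(c,n+"0.png");ims.append(c["color"])
    for l in("mould","half","lever","bar","keeper","tape","mixcup","sander"):
        for t in trace(l,n)[:1]:
            P=cloud(c,t["pixels"])
            print(n,l,round(t["confidence"],2),np.round(t["box"]),len(P),P.mean(0).round(3) if len(P) else "",P.min(0).round(3) if len(P) else "",P.max(0).round(3) if len(P) else "")
E
```

```text
pics
0.0 [0.16676413 0.62752999 0.18768746] [[-0.966  0.257 -0.001]
 [ 0.257  0.966 -0.002]
 [ 0.    -0.002 -1.   ]]
side mould 0.85 [178. 184. 418. 399.] 21408 [0.477 0.136 0.035] [ 0.391 -0.283 -0.002] [0.716 0.285 0.17 ]
side half 0.79 [226. 261. 316. 349.] 4905 [0.489 0.168 0.051] [0.439 0.09  0.011] [0.573 0.212 0.078]
side lever 0.95 [309. 183. 386. 258.] 1236 [0.496 0.01  0.115] [ 0.452 -0.283 -0.002] [0.716 0.082 0.17 ]
side bar 0.78 [336. 183. 386. 238.] 380 [ 0.482 -0.009  0.145] [ 0.451 -0.252  0.   ] [0.636 0.023 0.17 ]
side keeper 0.97 [225. 259. 316. 348.] 5071 [0.49  0.168 0.05 ] [ 0.437  0.073 -0.001] [0.621 0.212 0.078]
side tape 0.93 [390. 227. 444. 268.] 1422 [ 0.45  -0.135  0.016] [ 0.406 -0.189 -0.001] [ 0.503 -0.091  0.025]
side mixcup 0.88 [267. 199. 305. 258.] 1771 [0.621 0.044 0.054] [ 0.592 -0.08  -0.001] [0.782 0.074 0.087]
side sander 0.74 [300. 201. 354. 241.] 1128 [ 0.61  -0.05   0.028] [ 0.483 -0.153 -0.002] [0.697 0.082 0.153]
top mould 0.73 [167. 210. 349. 317.] 14837 [0.496 0.101 0.039] [ 0.393 -0.072 -0.002] [0.602 0.285 0.173]
top half 0.82 [195. 225. 256. 298.] 3275 [0.502 0.155 0.053] [0.437 0.103 0.009] [0.567 0.224 0.079]
top lever 0.96 [255. 251. 325. 293.] 1147 [0.487 0.033 0.129] [ 0.451 -0.031  0.012] [0.517 0.095 0.173]
top bar 0.84 [296. 251. 327. 295.] 293 [ 0.478 -0.013  0.153] [ 0.441 -0.031  0.051] [0.513 0.021 0.173]
top keeper 0.82 [199. 228. 258. 298.] 3269 [0.502 0.155 0.053] [0.439 0.103 0.009] [0.567 0.224 0.079]
top tape 0.63 [360. 255. 411. 309.] 959 [ 0.454 -0.141  0.023] [ 0.403 -0.19  -0.003] [ 0.504 -0.092  0.028]
top mixcup 0.74 [267. 172. 306. 212.] 1205 [0.633 0.043 0.04 ] [ 0.593  0.005 -0.002] [0.662 0.085 0.089]
top sander 0.88 [312. 180. 366. 213.] 1752 [ 0.621 -0.057  0.034] [ 0.591 -0.117 -0.002] [ 0.661 -0.003  0.039]
```

View pics/top0.png

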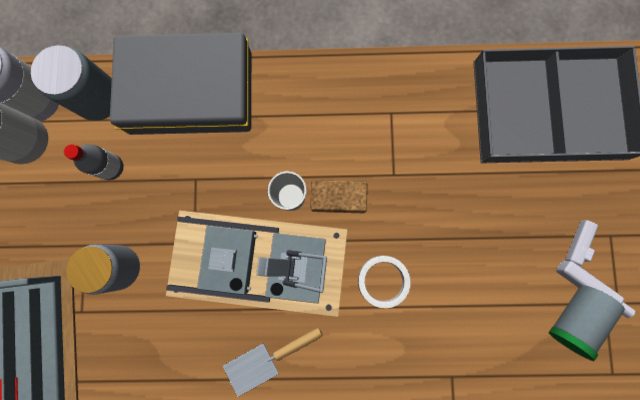

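View pics/side0.png

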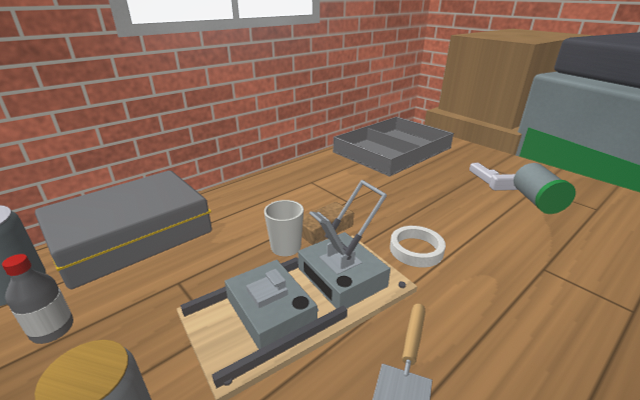

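The pictures agree with the detections. In the top view, the mould lies at px (167–349, 210–317) with the latch at (290,268) and its x axis pointing left. The tape is at (385,282), the cup at (287,190) and the sander at (339,196). Next I'll fit the mould pose.

```bash
python3 - <<'E'
from h import *
c=cam("top");P=cloud(c);S=cloud(cam("side"))
def near(P): return P[(P[:,0]>.38)&(P[:,0]<.59)&(P[:,1]>-.09)&(P[:,1]<.30)]
P=near(P);S=near(S)
def rect(Q,n):
    (a,b),(w,h),t=cv2.minAreaRect(Q[:,:2].astype(np.float32));print(n,len(Q),np.round([a,b,w,h,t],4))
for n,Z in(("top",P),("side",S)):
    T=Z[(Z[:,2]>.047)&(Z[:,2]<.057)]
    b=Z[(Z[:,2]>.008)&(Z[:,2]<.016)]
    rect(b,n+" board"); print(np.median(b[:,2]),np.median(T[:,2]))
    # grid to components
    g=np.zeros((250,420),np.uint8);ij=((T[:,:2]-[.36,-.11])/.001).astype(int);g[ij[:,0],ij[:,1]]=1
    g=cv2.morphologyEx(g,cv2.MORPH_CLOSE,np.ones((7,7)));g=cv2.morphologyEx(g,cv2.MORPH_OPEN,np.ones((5,5)))
    k,l,st,_=cv2.connectedComponentsWithStats(g)
    for i in range(1,k):
        if st[i,4]>1500: rect(np.argwhere(l==i)*.001+[.3605,-.1095],n+" blk%d"%i)
    H=Z[Z[:,2]>.10];rect(H,n+" high");t=H[H[:,2]>H[:,2].max()-.012];print("bar",t.mean(0).round(4),t.max(0).round(4))
E
```

```text
top board 6494 [ 0.4965  0.1068  0.3411  0.1705 82.5037]
0.01203130918049361 0.052105125301136423
top blk1 5264 [4.6710e-01 2.9700e-02 9.9400e-02 8.2000e-02 8.2875e+01]
top blk2 8604 [ 0.5037  0.159   0.0907  0.1203 82.7757]
top blk3 3384 [5.27e-01 2.25e-02 1.02e-01 4.50e-02 9.00e+01]
top high 925 [4.86300e-01 2.60000e-02 1.10000e-01 6.11000e-02 8.30325e+01]
bar [ 0.4793 -0.0247  0.1683] [ 0.5075 -0.0143  0.1732]
side board 7621 [ 0.4961  0.1057  0.3413  0.1698 82.692 ]
0.011849532849123767 0.05186473315154977
side blk1 8590 [4.86900e-01 2.73000e-02 1.00400e-01 1.21600e-01 8.26476e+01]
side blk2 7859 [ 0.5042  0.1596  0.0905  0.1213 82.4053]
side high 938 [4.86100e-01 2.64000e-02 1.09400e-01 6.08000e-02 8.13427e+01]
bar [ 0.4775 -0.0225  0.166 ] [ 0.5089 -0.0111  0.1701]
```

```bash
python3 -m inch '[{"x":-0.1,"y":-0.1,"z":-0.05,"yaw":-0.02,"grip":0},{"x":-0.25,"y":-0.25,"z":-0.1,"yaw":-0.05,"grip":0},{"x":-0.38,"y":-0.38,"z":-0.12,"yaw":-0.083,"grip":0},{"x":-0.5,"y":-0.5,"z":-0.12,"yaw":-0.083,"grip":0},{"x":-0.62,"y":-0.62,"z":-0.12,"yaw":-0.083,"grip":0},{"x":-0.7,"y":-0.7,"z":-0.12,"yaw":-0.083,"grip":0},{"x":-0.75,"y":-0.742,"z":-0.12,"yaw":-0.083,"grip":0},{"x":-0.75,"y":-0.742,"z":-0.12,"yaw":-0.083,"grip":0}]'
cat > m.py <<'E'
# current TCP in mould frame, and row values needed to reach mould-frame targets
from h import *; import sys
O=np.array([.4928,.0767,0]);a=np.radians(82.6)
M=np.array([[np.cos(a),-np.sin(a),0],[np.sin(a),np.cos(a),0],[0,0,1]])
o=get_obs();T=R.from_rotvec(o["tool_rot"]).as_matrix();p=np.array(o["tcp_pos"])
print("t",round(o["clock"],2),"mould",((p-O)@M*1000).round(1),"yawerr deg",np.degrees(np.arctan2(T[1,1],T[0,1])).round(2)-82.6,"F",np.round(M.T@np.array(o["contact_force"]),1),"gap",round(o["finger_gap"],3))
for s in sys.argv[1:]:
    t=O+M@(np.array(eval("["+s+"]"))/1000)
    print(s,((T.T@(t-p))/.25).round(3))
E
python3 m.py 165,0,200 165,0,38 95,0,38 84,0,38
```

```text
clock: 1.8
tcp_pos: [0.3015, 0.3994, 0.2193]
tool_rot: [0.208, 3.134, 0.001]
contact_force: [0.1, -0.1, 0.2]
finger_gap: 0.036
grasp_force: 0.0
t 1.8 mould [295.4 231.2 219.3] yawerr deg -0.18999999999999773 F [-0.  -0.1  0.2] gap 0.036
165,0,200 [-0.927 -0.519  0.077]
165,0,38 [-0.926 -0.519  0.725]
95,0,38 [-0.927 -0.799  0.725]
84,0,38 [-0.927 -0.843  0.725]
```

```bash
python3 -m inch '[{"x":-0.12,"y":-0.07,"z":0,"yaw":0,"grip":0},{"x":-0.3,"y":-0.17,"z":0.0,"yaw":0,"grip":0},{"x":-0.48,"y":-0.27,"z":0.05,"yaw":0,"grip":0},{"x":-0.65,"y":-0.37,"z":0.08,"yaw":0,"grip":0},{"x":-0.8,"y":-0.46,"z":0.12,"yaw":0,"grip":0},{"x":-0.9,"y":-0.51,"z":0.2,"yaw":0,"grip":0},{"x":-0.927,"y":-0.519,"z":0.35,"yaw":0,"grip":0},{"x":-0.927,"y":-0.519,"z":0.5,"yaw":0,"grip":0}]'
python3 m.py 165,0,38 120,0,38 100,0,38
```

```text
clock: 2.6
tcp_pos: [0.5156, 0.2424, 0.0936]
tool_rot: [0.206, 3.133, 0.002]
contact_force: [0.7, -0.2, -0.8]
finger_gap: 0.0002
grasp_force: 0.0
t 2.6 mould [167.2  -1.2  93.6] yawerr deg -0.10999999999999943 F [-0.1 -0.7 -0.8] gap 0.0
165,0,38 [ 0.005 -0.009  0.223]
120,0,38 [ 0.005 -0.189  0.222]
100,0,38 [ 0.005 -0.269  0.222]
```

```bash
python3 -m inch '[{"x":0.004,"y":0,"z":0.12,"yaw":0,"grip":0},{"x":0.004,"y":-0.01,"z":0.222,"yaw":0,"grip":0},{"x":0.004,"y":-0.05,"z":0.222,"yaw":0,"grip":0},{"x":0.004,"y":-0.09,"z":0.222,"yaw":0,"grip":0},{"x":0.004,"y":-0.12,"z":0.222,"yaw":0,"grip":0},{"x":0.004,"y":-0.15,"z":0.222,"yaw":0,"grip":0},{"x":0.004,"y":-0.18,"z":0.222,"yaw":0,"grip":0},{"x":0.004,"y":-0.2,"z":0.222,"yaw":0,"grip":0}]'
python3 m.py 110,0,38 100,0,38
```

```text
clock: 3.4
tcp_pos: [0.5067, 0.1921, 0.0395]
tool_rot: [0.204, 3.133, 0.001]
contact_force: [-0.3, 0.7, -0.7]
finger_gap: 0.0005
grasp_force: 0.0
t 3.4 mould [116.2   1.1  39.5] yawerr deg -0.04999999999999716 F [ 0.7  0.4 -0.7] gap 0.001
110,0,38 [-0.004 -0.025  0.006]
100,0,38 [-0.004 -0.065  0.006]
```

```bash
python3 -m inch '[{"x":-0.004,"y":-0.015,"z":0,"yaw":0,"grip":0},{"x":-0.004,"y":-0.03,"z":0,"yaw":0,"grip":0},{"x":-0.004,"y":-0.04,"z":0,"yaw":0,"grip":0},{"x":-0.004,"y":-0.05,"z":0,"yaw":0,"grip":0},{"x":-0.004,"y":-0.055,"z":0,"yaw":0,"grip":0},{"x":-0.004,"y":-0.06,"z":0,"yaw":0,"grip":0},{"x":-0.004,"y":-0.06,"z":0,"yaw":0,"grip":0},{"x":-0.004,"y":-0.06,"z":0,"yaw":0,"grip":0}]'
python3 m.py 100,0,38
python3 - <<'E'
from h import *
c=cam("side");cv2.imwrite("pics/side1.png",cv2.resize(c["color"][140:390,160:460,::-1],None,fx=2.4,fy=2.4))
E
```

```text
clock: 4.2
tcp_pos: [0.5052, 0.1778, 0.0384]
tool_rot: [-0.203, -3.135, -0.0]
contact_force: [-0.1, 0.7, 0.7]
finger_gap: 0.0009
grasp_force: 0.0
t 4.2 mould [101.8   0.7  38.4] yawerr deg -0.009999999999990905 F [0.7 0.2 0.7] gap 0.001
100,0,38 [-0.003 -0.007  0.002]
```

View pics/side1.png

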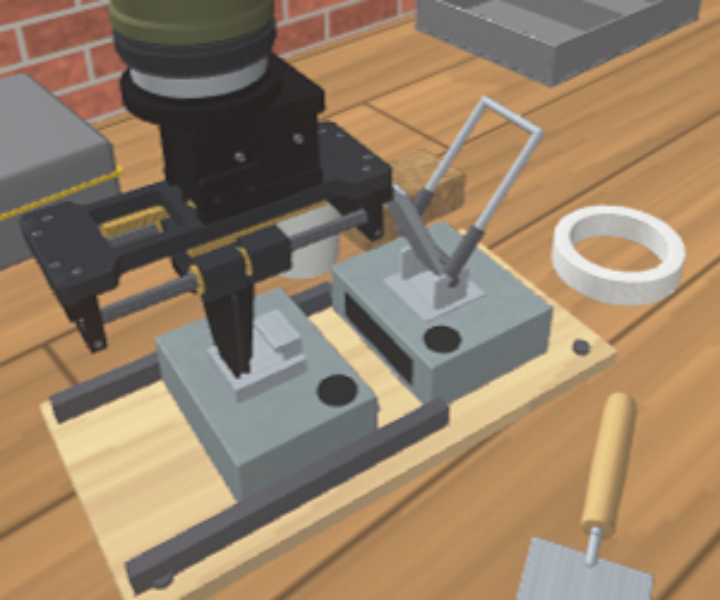

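The half still looks open, and the fingertips, at about px (240,375) in the crop, seem to be over the keeper step instead of at the end face. I'll check by reprojecting the TCP and measuring the half.

```bash
python3 - <<'E'
from h import *
from m import O,M
o=get_obs()
for n in("side","top"):
    c=cam(n);W=np.linalg.inv(c["cw"])
    def pr(p):
        q=c["camera_matrix"]@(W[:3,:3]@p+W[:3,3]);return (q[:2]/q[2]).round(1)
    u=pr(np.array(o["tcp_pos"]));print(n,"tcp",u, "crop",(u-[160,140])*2.4)
    P=(cloud(c)-O)@M
    for nm,k in(("topface",(abs(P[:,1])<58)&(P[:,2]>.048)&(P[:,2]<.056)&(abs(P[:,1])<.06)&(abs(P[:,1])>.02)&(P[:,0]>0.005)&(P[:,0]<.2)),("fingers",(abs(P[:,1])<.02)&(P[:,2]>.085)&(P[:,2]<.11)&(P[:,0]>.03)&(P[:,0]<.2)),("lowf",(abs(P[:,1])<.02)&(P[:,2]>.055)&(P[:,2]<.085)&(P[:,0]>.03)&(P[:,0]<.2))):
        Q=P[k]*1000
        if len(Q): print(nm,len(Q),np.percentile(Q,[1,50,99],axis=0).round(0).tolist())
E
```

```text
t 4.25 mould [101.9   0.7  38.5] yawerr deg -0.009999999999990905 F [ 0.3  0.7 -0.5] gap 0.0
side tcp [258.7 304.7] crop [236.88 395.28]
topface 2117 [[40.0, -58.0, 49.0], [92.0, 34.0, 52.0], [128.0, 59.0, 54.0]]
fingers 241 [[92.0, -9.0, 85.0], [104.0, 11.0, 99.0], [112.0, 13.0, 110.0]]
lowf 846 [[64.0, -18.0, 55.0], [84.0, 11.0, 64.0], [109.0, 19.0, 84.0]]
top tcp [216.8 258.6] crop [136.32 284.64]
topface 964 [[39.0, -60.0, 49.0], [81.0, -40.0, 52.0], [126.0, 59.0, 55.0]]
```

```bash
python3 - <<'E'
from h import *
from m import O,M
c=cam("wrist");P=(cloud(c)-O)@M*1000
print(len(P),np.percentile(P,[1,25,50,75,99],axis=0).round(0).tolist())
h,e=np.histogram(P[:,2],bins=range(-10,140,4));print([(int(a),int(b)) for a,b in zip(e,h) if b>300])
w=c["color"][:,:,::-1]
s=cam("side")["color"][220:360,190:360,::-1]
s=cv2.resize(s,(640,527))[:200+327]
cv2.imwrite("pics/w1.png",np.hstack([cv2.resize(w,(400,250)),cv2.resize(s,(400,330))[:250]]))
cv2.imwrite("pics/s2.png",np.vstack([cv2.resize(w,(480,300)),cv2.resize(s,(480,300))]))
E
```

```text
t 4.35 mould [101.9   0.7  38.5] yawerr deg 0.0 F [-0.4  0.1 -1. ] gap 0.0
254155 [[-136.0, -103.0, -1.0], [27.0, 25.0, 1.0], [101.0, 34.0, 38.0], [176.0, 91.0, 163.0], [334.0, 156.0, 193.0]]
[(-2, 87245), (2, 916), (6, 661), (10, 24980), (14, 2308), (18, 2339), (22, 935), (26, 5627), (30, 981), (34, 1036), (38, 997), (42, 1223), (46, 1233), (50, 24969), (54, 2106), (58, 1034), (62, 2098), (66, 947), (70, 1008), (74, 1531), (78, 993), (82, 970), (86, 1229), (90, 973), (94, 364), (98, 376), (102, 385)]
```

View pics/s2.png

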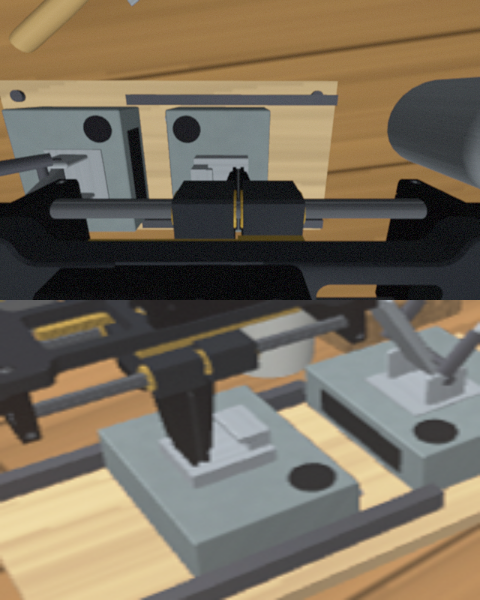

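The picture shows the fingertips sunk into the half, which is still about 38 mm open, with no contact force. I'll back out, go lower and push again.

```bash
python3 -m inch '[{"x":0,"y":0.06,"z":0,"yaw":0,"grip":0},{"x":0,"y":0.14,"z":0,"yaw":0,"grip":0},{"x":0,"y":0.2,"z":0,"yaw":0,"grip":0},{"x":0,"y":0.21,"z":0.03,"yaw":0,"grip":0},{"x":0,"y":0.2,"z":0.056,"yaw":0,"grip":0},{"x":0,"y":0.18,"z":0.056,"yaw":0,"grip":0},{"x":0,"y":0.15,"z":0.056,"yaw":0,"grip":0},{"x":0,"y":0.13,"z":0.056,"yaw":0,"grip":0}]'
python3 m.py
python3 - <<'E'
from h import *
c=cam("side");cv2.imwrite("pics/side3.png",cv2.resize(c["color"][180:360,170:380,::-1],None,fx=3,fy=3))
E
```

```text
clock: 5.25
tcp_pos: [0.5092, 0.2089, 0.0243]
tool_rot: [-0.205, -3.135, -0.0]
contact_force: [-0.7, 1.5, -0.3]
finger_gap: -0.0001
grasp_force: 0.6
t 5.25 mould [133.2   0.7  24.3] yawerr deg -0.0799999999999983 F [ 1.4  0.9 -0.3] gap -0.0
```

View pics/side3.png

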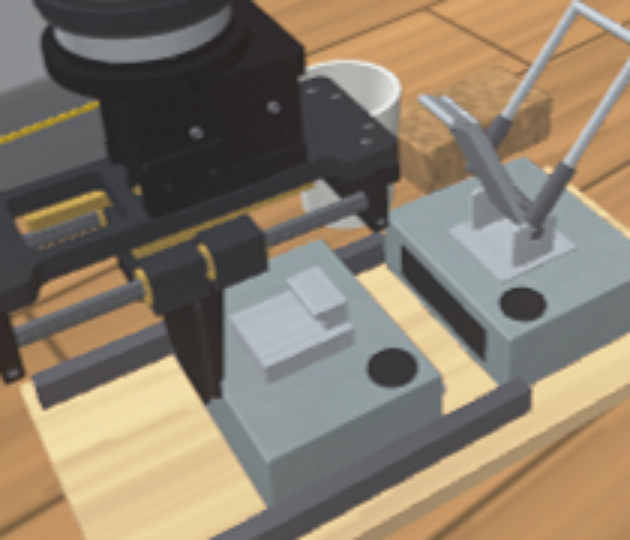

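The fingers are now in front of the end face at about px (210,390), with a small reaction force. I'll push slowly.

```bash
python3 -m inch '[{"x":0.003,"y":-0.01,"z":0,"yaw":0,"grip":0},{"x":0.003,"y":-0.02,"z":0,"yaw":0,"grip":0},{"x":0.003,"y":-0.03,"z":0,"yaw":0,"grip":0},{"x":0.003,"y":-0.04,"z":0,"yaw":0,"grip":0},{"x":0.003,"y":-0.04,"z":0,"yaw":0,"grip":0},{"x":0.003,"y":-0.04,"z":0,"yaw":0,"grip":0},{"x":0.003,"y":-0.04,"z":0,"yaw":0,"grip":0},{"x":0.003,"y":-0.04,"z":0,"yaw":0,"grip":0}]'
cat > half.py <<'E'
from h import *
from m import O,M
for n in("side","top"):
    P=(cloud(cam(n))-O)@M*1000
    y=abs(P[:,1]);k=(y<57)&(y>25)&(P[:,2]>48)&(P[:,2]<56)&(P[:,0]>8)&(P[:,0]<200)
    Q=P[k];print(n,"half x range",np.percentile(Q[:,0],[1,99]).round(1))
E
python3 half.py
```

```text
clock: 6.1
tcp_pos: [0.507, 0.1999, 0.0242]
tool_rot: [-0.203, -3.134, 0.001]
contact_force: [-0.2, 0.4, 0.1]
finger_gap: 0.0005
grasp_force: 0.0
t 6.1 mould [124.    1.8  24.2] yawerr deg -0.009999999999990905 F [0.3 0.3 0.1] gap 0.001
side half x range [ 29.8 117.9]
top half x range [ 28.8 117. ]
```

It moves now, with about 28 mm left. The gripper's long body would come near the lever, so I'll back off and turn 90° to put its narrow side along the mould's x.

```bash
python3 -m inch '[{"x":0.006,"y":0.08,"z":0,"yaw":0,"grip":0},{"x":0.006,"y":0.12,"z":0,"yaw":0.09,"grip":0},{"x":0.006,"y":0.12,"z":0,"yaw":0.18,"grip":0},{"x":0.006,"y":0.12,"z":0,"yaw":0.27,"grip":0},{"x":0.006,"y":0.12,"z":0,"yaw":0.36,"grip":0},{"x":0.006,"y":0.12,"z":0,"yaw":0.45,"grip":0},{"x":0.006,"y":0.12,"z":0,"yaw":0.54,"grip":0},{"x":0.006,"y":0.12,"z":0,"yaw":0.63,"grip":0}]' | tail -1; python3 m.py 154,0,26
```

```text
grasp_force: 0.0
t 7.0 mould [154.1   3.1  24.3] yawerr deg -57.03999999999999 F [-0.5  0.3 -0.6] gap 0.0
154,0,26 [-0.007  0.01  -0.007]
```

```bash
python3 -m inch '[{"x":0,"y":0,"z":0,"yaw":0.09,"grip":0},{"x":0,"y":0,"z":0,"yaw":0.18,"grip":0},{"x":0,"y":0,"z":0,"yaw":0.27,"grip":0},{"x":0,"y":0,"z":0,"yaw":0.36,"grip":0},{"x":0,"y":0,"z":0,"yaw":0.37,"grip":0},{"x":0,"y":0,"z":0,"yaw":0.37,"grip":0},{"x":0,"y":0,"z":0,"yaw":0.37,"grip":0},{"x":0,"y":0,"z":0,"yaw":0.37,"grip":0}]' | tail -1; python3 m.py 140,0,26 130,0,26 115,0,26 100,0,26 90,0,26
```

```text
grasp_force: 0.0
t 7.8 mould [154.2   3.   24.4] yawerr deg -89.94999999999999 F [ 0.1 -0.5 -0.8] gap 0.0
140,0,26 [-0.057  0.012 -0.006]
130,0,26 [-0.097  0.012 -0.006]
115,0,26 [-0.157  0.012 -0.006]
100,0,26 [-0.217  0.012 -0.006]
90,0,26 [-0.257  0.012 -0.006]
```

```bash
python3 -m inch '[{"x":-0.05,"y":0.012,"z":0,"yaw":0,"grip":0},{"x":-0.09,"y":0.012,"z":0,"yaw":0,"grip":0},{"x":-0.11,"y":0.012,"z":0,"yaw":0,"grip":0},{"x":-0.13,"y":0.012,"z":0,"yaw":0,"grip":0},{"x":-0.15,"y":0.012,"z":0,"yaw":0,"grip":0},{"x":-0.17,"y":0.012,"z":0,"yaw":0,"grip":0},{"x":-0.19,"y":0.012,"z":0,"yaw":0,"grip":0},{"x":-0.205,"y":0.012,"z":0,"yaw":0,"grip":0}]' | tail -1; python3 half.py
```

```text
grasp_force: 1.1
t 8.6 mould [102.7  -0.2  24.5] yawerr deg -90.02 F [ 2.5 -1.5 -1.2] gap 0.0
side half x range [ 8.9 90.1]
top half x range [ 8.8 88.7]
```

```bash
python3 -m inch '[{"x":-0.008,"y":0,"z":0,"yaw":0,"grip":0},{"x":-0.014,"y":0,"z":0,"yaw":0,"grip":0},{"x":-0.02,"y":0,"z":0,"yaw":0,"grip":0},{"x":-0.024,"y":0,"z":0,"yaw":0,"grip":0},{"x":-0.028,"y":0,"z":0,"yaw":0,"grip":0},{"x":-0.028,"y":0,"z":0,"yaw":0,"grip":0},{"x":-0.028,"y":0,"z":0,"yaw":0,"grip":0},{"x":-0.028,"y":0,"z":0,"yaw":0,"grip":0}]' | tail -1; python3 half.py
```

```text
grasp_force: 9.2
t 9.5 mould [101.2  -0.   24.9] yawerr deg -90.11 F [18.3 -0.7 -3.9] gap 0.0
side half x range [ 8.7 89.4]
top half x range [ 8.7 88.4]
```

```bash
python3 -m inch '[{"x":0.06,"y":0,"z":0,"yaw":0,"grip":0},{"x":0.08,"y":0,"z":-0.15,"yaw":0,"grip":0},{"x":0.08,"y":0,"z":-0.32,"yaw":0,"grip":0},{"x":0.08,"y":0,"z":-0.5,"yaw":0,"grip":0},{"x":0.08,"y":0,"z":-0.68,"yaw":0,"grip":0},{"x":0.08,"y":0,"z":-0.8,"yaw":0,"grip":0},{"x":0.0,"y":0,"z":-0.82,"yaw":0,"grip":0},{"x":-0.15,"y":0,"z":-0.82,"yaw":0,"grip":0}]' | tail -1; python3 m.py -150,0,230 -150,0,145
```

```text
grasp_force: 0.0
t 10.4 mould [ 59.1  -0.8 231.9] yawerr deg -89.82 F [-0.2 -0.9 -0.9] gap 0.0
-150,0,230 [-0.837 -0.006  0.008]
-150,0,145 [-0.837 -0.007  0.348]
```

```bash
python3 -m inch '[{"x":-0.17,"y":-0.004,"z":0,"yaw":0,"grip":0},{"x":-0.34,"y":-0.004,"z":0,"yaw":0,"grip":0},{"x":-0.52,"y":-0.004,"z":0,"yaw":0,"grip":0},{"x":-0.68,"y":-0.004,"z":0,"yaw":0,"grip":0},{"x":-0.8,"y":-0.004,"z":0,"yaw":0,"grip":0},{"x":-0.84,"y":-0.004,"z":0.03,"yaw":0,"grip":0},{"x":-0.84,"y":-0.004,"z":0.18,"yaw":0,"grip":0},{"x":-0.84,"y":-0.004,"z":0.33,"yaw":0,"grip":0}]' | tail -1; python3 m.py -120,0,145 -110,0,145 -75,0,150 -40,0,160 -30,0,165
python3 half.py; python3 - <<'E'
from h import *
from m import O,M
c=cam("top")
for t in trace("bar","top")[:1]:
    P=(cloud(c,t["pixels"])-O)@M*1000;P=P[P[:,2]>150];print(t["confidence"],P.mean(0),P.max(0))
E
```

```text
grasp_force: 0.0
t 11.2 mould [-151.7    0.4  146.7] yawerr deg -90.05 F [0.4 0.6 0.4] gap 0.001
-120,0,145 [0.127 0.002 0.007]
-110,0,145 [0.167 0.001 0.007]
-75,0,150 [ 0.307  0.001 -0.013]
-40,0,160 [ 0.447  0.001 -0.053]
-30,0,165 [ 0.487  0.001 -0.073]
t 11.2 mould [-151.7    0.4  146.7] yawerr deg -90.05 F [0.4 0.6 0.4] gap 0.001
side half x range [ 8.9 89.4]
top half x range [ 8.8 88.5]
t 11.3 mould [-150.6    5.6  140.5] yawerr deg -89.99 F [ 0.1  0.3 -1.1] gap 0.0
0.36 [  1.19498032  -6.37298618 153.32626796] [  4.25296251  14.24848561 155.34274988]
```

```bash
python3 m.py -120,0,145 -110,0,145 -75,0,150 -40,0,160 -30,0,165;python3 - <<'E'
from h import *
c=cam("side");cv2.imwrite("pics/side4.png",cv2.resize(c["color"][100:350,220:480,::-1],None,fx=2.3,fy=2.3))
E
python3 m.py
```

```text
t 11.4 mould [-150.9    1.6  146.6] yawerr deg -89.97 F [ 0.4 -1.2  0.9] gap 0.0
-120,0,145 [0.124 0.006 0.006]
-110,0,145 [0.164 0.006 0.006]
-75,0,150 [ 0.304  0.006 -0.014]
-40,0,160 [ 0.444  0.006 -0.054]
-30,0,165 [ 0.484  0.006 -0.074]
t 11.45 mould [-151.1    0.3  148.3] yawerr deg -89.97 F [0.4 0.3 0.9] gap 0.001
```

View pics/side4.png

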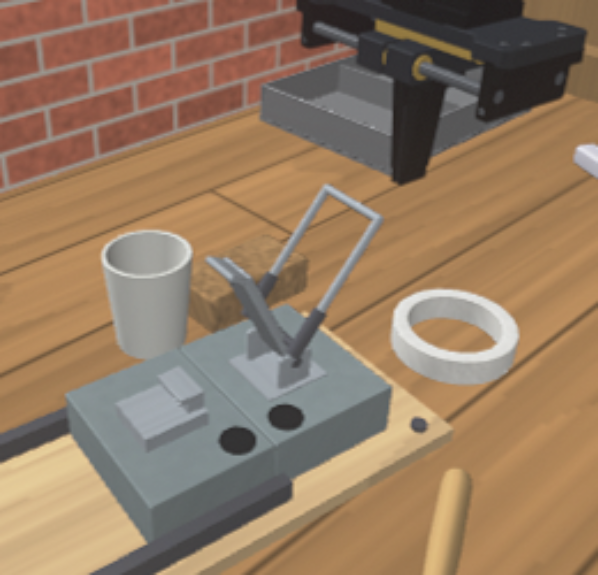

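The mould is shut, with the two halves meeting at about px (230,400). The loop bar is at (350,200) and the fingertips at (408,180), which looks rather high, so I'll measure the true tip height from depth.

```bash
python3 - <<'E'
from h import *
from m import O,M
for n in("side","top"):
    c=cam(n);P=(cloud(c)-O)@M*1000
    F=P[(P[:,0]>-185)&(P[:,0]<-125)&(abs(P[:,1])<40)&(P[:,2]>80)&(P[:,2]<215)]
    print(n,len(F), F.min(0).round(1) if len(F) else "",np.percentile(F,[2,50,98],axis=0).round(1).tolist() if len(F) else "")
    B=P[(P[:,0]>-120)&(P[:,0]<-85)&(abs(P[:,1])<24)&(P[:,2]>140)&(P[:,2]<200)]
    print("bar",len(B),B.mean(0).round(1) if len(B) else "")
    W=np.linalg.inv(c["cw"]);q=c["camera_matrix"]@(W[:3,:3]@np.array(get_obs()["tcp_pos"])+W[:3,3]);q=q[:2]/q[2];print("tcp px",q.round(1),"side crop",((q-[220,100])*2.3).round())
E
```

```text
t 11.45 mould [-151.1    0.3  148.3] yawerr deg -89.97 F [0.4 0.3 0.9] gap 0.001
side 405 [-164.1   -9.   172.9] [[-162.1, -7.6, 174.5], [-142.8, 5.7, 196.7], [-139.6, 10.5, 214.4]]
bar 112 [-100.3   -1.1  165.7]
tcp px [394.7 189.6] side crop [402. 206.]
top 0  
bar 1 [-87.7 -23.  149.1]
tcp px [352.7 276.4] side crop [305. 406.]
```

The real fingertips are about 25 mm higher than the reported TCP. That explains the first miss: they slid over the step. From here I'll command z 25 mm lower than the real target.

```bash
python3 -m inch '[{"x":0.04,"y":0.003,"z":0.1,"yaw":0,"grip":0},{"x":0.084,"y":0.003,"z":0.1,"yaw":0,"grip":0},{"x":0.156,"y":0.003,"z":0.088,"yaw":0,"grip":0},{"x":0.216,"y":0.003,"z":0.072,"yaw":0,"grip":0},{"x":0.276,"y":0.003,"z":0.056,"yaw":0,"grip":0},{"x":0.336,"y":0.003,"z":0.04,"yaw":0,"grip":0},{"x":0.388,"y":0.003,"z":0.028,"yaw":0,"grip":0},{"x":0.428,"y":0.003,"z":0.024,"yaw":0,"grip":0}]' | tail -1; python3 m.py
python3 - <<'E'
from h import *
c=cam("side");cv2.imwrite("pics/side5.png",cv2.resize(c["color"][100:350,220:480,::-1],None,fx=2.3,fy=2.3))
E
```

```text
grasp_force: 0.0
t 12.35 mould [-43.3  -0.5 142.7] yawerr deg -89.97 F [-0.7 -0.3  0. ] gap 0.0
```

View pics/side5.png

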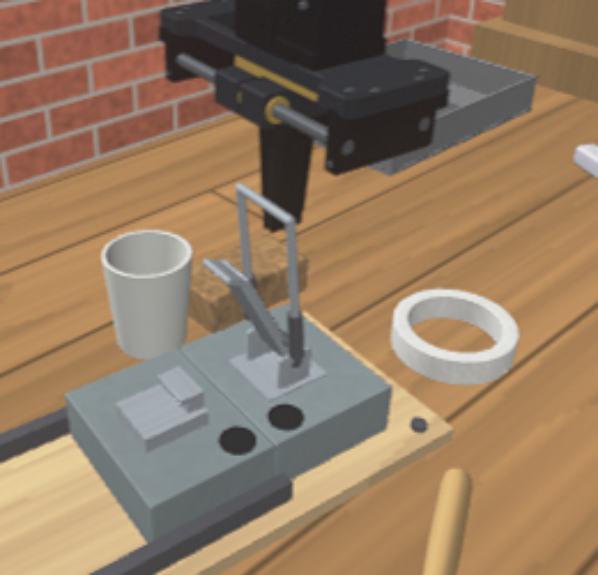

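The loop is about upright, with the bar at px (265,205) and the fingers behind it. I'll push a bit further so it falls over.

```bash
python3 -m inch '[{"x":0.04,"y":0,"z":0,"yaw":0,"grip":0},{"x":0.07,"y":0,"z":0,"yaw":0,"grip":0},{"x":0.09,"y":0,"z":0,"yaw":0,"grip":0},{"x":0.1,"y":0,"z":-0.01,"yaw":0,"grip":0},{"x":0.1,"y":0,"z":-0.03,"yaw":0,"grip":0},{"x":0.1,"y":0,"z":-0.06,"yaw":0,"grip":0},{"x":0.1,"y":0,"z":-0.12,"yaw":0,"grip":0},{"x":0.1,"y":0,"z":-0.2,"yaw":0,"grip":0}]' | tail -1; python3 m.py 25,0,195 25,0,115
python3 - <<'E'
from h import *
from m import O,M
c=cam("side");cv2.imwrite("pics/side6.png",cv2.resize(c["color"][100:350,220:480,::-1],None,fx=2.3,fy=2.3))
P=(cloud(c)-O)@M*1000
for lo in(56,95,125,145):
    B=P[(P[:,0]>-60)&(P[:,0]<80)&(abs(P[:,1])<35)&(P[:,2]>lo)&(P[:,2]<170)]
    if len(B):print(lo,len(B),B[B[:,0].argmax()].round(1),B[B[:,2].argmax()].round(1))
E
```

```text
grasp_force: 0.0
t 13.2 mould [-19.8   0.5 191.8] yawerr deg -90.03999999999999 F [-0.   0.4  0.7] gap 0.0
25,0,195 [ 0.179  0.002 -0.013]
25,0,115 [0.179 0.002 0.307]
t 13.2 mould [-19.8   0.5 191.8] yawerr deg -90.03999999999999 F [-0.   0.4  0.7] gap 0.0
56 2045 [70.9  6.8 57.3] [  4.2  -4.6 153.9]
95 356 [  6.5  11.4 151.8] [  4.2  -4.6 153.9]
125 219 [  6.5  11.4 151.8] [  4.2  -4.6 153.9]
145 135 [  6.5  11.4 151.8] [  4.2  -4.6 153.9]
```

View pics/side6.png

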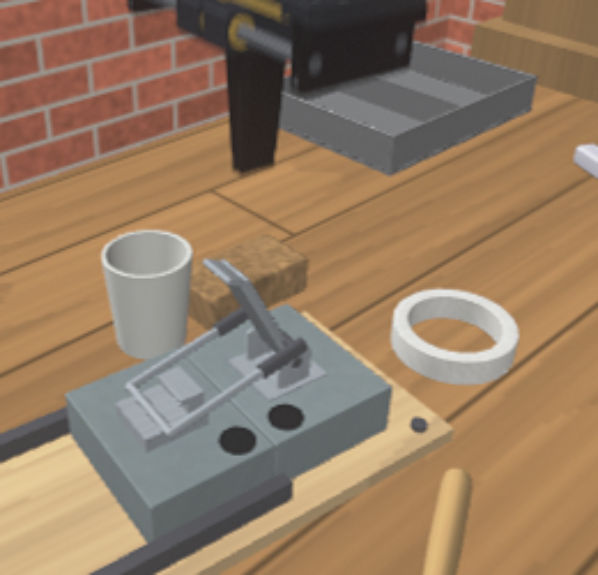

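The bar now lies behind the keeper hook, with the bar at px (150,410). Next I'll bring the fingers down on the +x side of the lever.

```bash
python3 -m inch '[{"x":0.1,"y":0.002,"z":0,"yaw":0,"grip":0},{"x":0.2,"y":0.002,"z":0,"yaw":0,"grip":0},{"x":0.22,"y":0.002,"z":0,"yaw":0,"grip":0},{"x":0.22,"y":0.002,"z":0.1,"yaw":0,"grip":0},{"x":0.22,"y":0.002,"z":0.22,"yaw":0,"grip":0},{"x":0.22,"y":0.002,"z":0.315,"yaw":0,"grip":0},{"x":0.2,"y":0.002,"z":0.315,"yaw":0,"grip":0},{"x":0.17,"y":0.002,"z":0.315,"yaw":0,"grip":0}]' | tail -1; python3 m.py 10,0,113 -10,0,113 -31,0,115 -50,0,117 -60,0,115 -70,0,110; python3 m.py|head -1
```

```text
grasp_force: 0.0
t 14.05 mould [ 22.4  -0.4 112.7] yawerr deg -90.0 F [0.1 0.9 0.6] gap 0.0
10,0,113 [-0.049 -0.002 -0.001]
-10,0,113 [-0.129 -0.002 -0.001]
-31,0,115 [-0.213 -0.002 -0.009]
-50,0,117 [-0.289 -0.002 -0.017]
-60,0,115 [-0.329 -0.002 -0.009]
-70,0,110 [-0.369 -0.002  0.011]
t 14.05 mould [ 22.4  -0.4 112.7] yawerr deg -90.0 F [0.1 0.9 0.6] gap 0.0
```

```bash
python3 -m inch '[{"x":-0.05,"y":0,"z":0,"yaw":0,"grip":0},{"x":-0.1,"y":0,"z":0,"yaw":0,"grip":0},{"x":-0.15,"y":0,"z":0,"yaw":0,"grip":0},{"x":-0.2,"y":0,"z":-0.005,"yaw":0,"grip":0},{"x":-0.245,"y":0,"z":-0.015,"yaw":0,"grip":0},{"x":-0.29,"y":0,"z":-0.017,"yaw":0,"grip":0},{"x":-0.33,"y":0,"z":-0.009,"yaw":0,"grip":0},{"x":-0.37,"y":0,"z":0.011,"yaw":0,"grip":0}]' | tail -1; python3 m.py -70,0,110 -80,0,103 -88,0,96 -94,0,88 -100,0,78 -105,0,65 -107,0,51 -107,0,49
python3 - <<'E'
from h import *
from m import O,M
c=cam("side");P=(cloud(c)-O)@M*1000
cv2.imwrite("pics/side7.png",cv2.resize(c["color"][100:350,220:480,::-1],None,fx=2.3,fy=2.3))
E
```

```text
grasp_force: 0.3
t 14.85 mould [-70.5  -0.5 109.6] yawerr deg -90.02 F [0.4 0.9 0.5] gap 0.001
-70,0,110 [ 0.002 -0.002 -0.002]
-80,0,103 [-0.038 -0.002  0.026]
-88,0,96 [-0.07  -0.002  0.054]
-94,0,88 [-0.094 -0.002  0.086]
-100,0,78 [-0.118 -0.002  0.126]
-105,0,65 [-0.138 -0.002  0.178]
-107,0,51 [-0.146 -0.002  0.234]
-107,0,49 [-0.146 -0.002  0.242]
t 14.85 mould [-70.5  -0.5 109.6] yawerr deg -90.02 F [0.4 0.9 0.5] gap 0.001
```

View pics/side7.png

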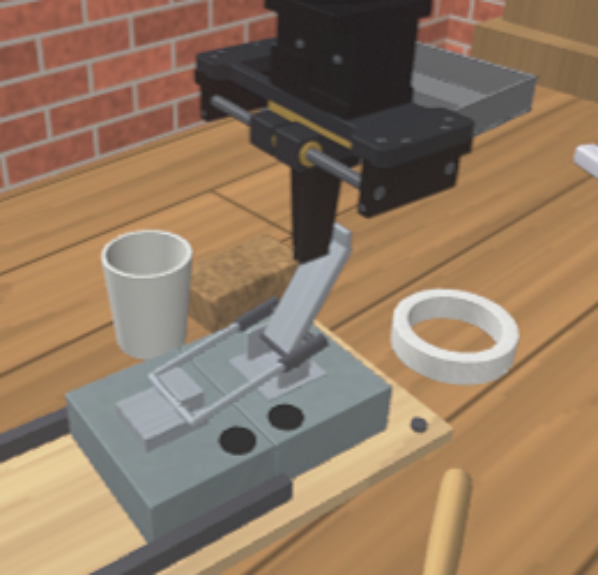

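The lever is past vertical with the fingers against its upper face at about px (315,255), and the bar has been drawn in against the hook at (170,400). I'll keep pushing it over and down.

```bash
python3 -m inch '[{"x":-0.038,"y":0,"z":0.026,"yaw":0,"grip":0},{"x":-0.07,"y":0,"z":0.054,"yaw":0,"grip":0},{"x":-0.094,"y":0,"z":0.086,"yaw":0,"grip":0},{"x":-0.118,"y":0,"z":0.126,"yaw":0,"grip":0},{"x":-0.13,"y":0,"z":0.155,"yaw":0,"grip":0},{"x":-0.138,"y":0,"z":0.185,"yaw":0,"grip":0},{"x":-0.144,"y":0,"z":0.215,"yaw":0,"grip":0},{"x":-0.146,"y":0,"z":0.24,"yaw":0,"grip":0}]' | tail -1; python3 m.py
cat > lev.py <<'E'
from h import *
from m import O,M
for n in("side","top"):
    c=cam(n);P=(cloud(c)-O)@M*1000
    L=P[(P[:,0]>-140)&(P[:,0]<-70)&(abs(P[:,1])<13)&(P[:,2]>58)&(P[:,2]<135)]
    if len(L)>20: print(n,len(L),"lever z by x",[(x,np.median(L[abs(L[:,0]-x)<6,2]).round(1)) for x in(-125,-110,-95,-80) if (abs(L[:,0]-x)<6).sum()>4])
E
python3 lev.py
```

```text
grasp_force: 20.3
t 15.7 mould [-106.1   -0.3   49.8] yawerr deg -90.00999999999999 F [-0.2 13.4 40.4] gap 0.0
t 15.7 mould [-106.1   -0.3   49.8] yawerr deg -90.00999999999999 F [-0.2 13.4 40.4] gap 0.0
side 814 lever z by x [(-125, np.float64(75.3)), (-110, np.float64(102.0)), (-95, np.float64(106.1)), (-80, np.float64(75.5))]
```

```bash
python3 -m inch '[{"x":0,"y":0,"z":-0.03,"yaw":0,"grip":0},{"x":0,"y":0,"z":-0.1,"yaw":0,"grip":0},{"x":0,"y":0,"z":-0.2,"yaw":0,"grip":0},{"x":0,"y":0,"z":-0.32,"yaw":0,"grip":0},{"x":0,"y":0,"z":-0.45,"yaw":0,"grip":0},{"x":0,"y":0,"z":-0.5,"yaw":0,"grip":0},{"x":0,"y":0,"z":-0.5,"yaw":0,"grip":0},{"x":0,"y":0,"z":-0.5,"yaw":0,"grip":0}]' | tail -1; python3 lev.py; python3 half.py
python3 - <<'E'
from h import *
c=cam("side");cv2.imwrite("pics/side8.png",cv2.resize(c["color"][100:350,220:480,::-1],None,fx=2.3,fy=2.3))
E
```

```text
grasp_force: 0.0
t 16.6 mould [-105.9    0.4  173.1] yawerr deg -90.00999999999999 F [-0.4 -0.2 -0.7] gap 0.0
side 420 lever z by x [(-125, np.float64(75.7)), (-110, np.float64(75.7)), (-95, np.float64(75.6)), (-80, np.float64(75.9))]
t 16.7 mould [-105.9    1.   172.1] yawerr deg -90.00999999999999 F [0.1 0.3 0.7] gap 0.001
side half x range [ 8.7 89.4]
top half x range [32.8 88.8]
```

View pics/side8.png

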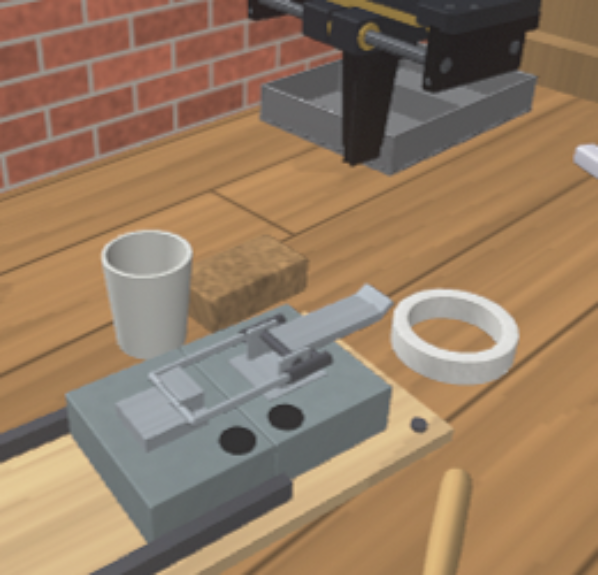

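The lever lies flat at px (330,320), the bar is hooked at (170,400), the halves are tight, and the bystanders haven't moved. The robot is clear.

```bash
python3 -c "from rig import *; print(job_done())"
```

```text
the job is handed in; nothing more can be done
None
```

The mould is shut and the job is handed in: the bar is hooked behind the keeper, the lever has snapped flat past centre, the tape roll, cup and sanding block look unmoved in the camera images, and the robot is clear.

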